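Switch the stirrer drive off and hold its belt tensioner back

TASK

The stirrer's open belt drive needs its new belt slipped on: first turn the knob on the controller box fully anticlockwise to its end stop so that the drive is off. Then, with the gripper's fingers, push the sprung tensioner arm (the flat steel arm with the tall roller) back, anticlockwise seen from above, past its ratchet click, and finish while holding it pressed back there: it springs forward if let go, so do not release it. Leave the spare pulley, the screwdriver and the data logger where they are.

Things in the scene. Friction and masses are not known exactly. Their poses are not given: they have to be found in the camera images.
- controller: Speed controller: a white box, 130 (x) x 120 (y) x 50 mm high, heavy, does not move, with a blue top panel and one black knob in the middle of it. Origin: centre of its underside. The drive and the controller may stand either way round, left or right.
- speed_knob_grip (a point): Grip point on the knob's vertical axis, 37 mm above the controller's top, 7 mm below the knob's top; turns with the knob. The knob is a bar 42 mm long (this point's x) x 14 mm thick (its y) x 32 mm high on a round skirt of 44 mm. A white line on top marks the -x end; at the end stop it points at the thick white mark on the panel (the controller's -x side).
- speed_knob (a joint): Knob angle, rad: 0 = fully anticlockwise at its end stop (off), grows clockwise seen from above, to 2.6. It stays where it is left; friction 0.05 N m. Starts 0.8 to 2.1.
- drive: Belt drive unit, belt off: aluminium plate 200 (x) x 230 (y) mm, top 18 mm above the bench, does not move. Origin: centre of its underside. Two toothed pulleys on its +y half (axes at x -58, y 75 and x 42, y 58 mm; tops 50 mm above the bench), the tensioner on its -y half. Only the roller and the pivot's pin (58 mm) stand taller.
- tension_arm: Tensioner arm: flat steel bar, 120 mm from pivot to roller axis, 18 mm wide, 30 to 40 mm above the bench, swings level about a pivot on the drive at x 60, y -45 mm. Origin: on the pivot axis, 30 mm above the bench; x points along the arm to the roller. At its end stands a grey roller, 30 mm diameter, 44 to 102 mm above the bench, to push or pinch; it does not spin.
- roller_top (a point): Centre of the roller's top face, 102 mm above the bench, 120 mm from the pivot axis; x of this point points away from the pivot along the arm; moves with the arm.
- pivot_top (a point): Point on the arm's pivot axis at the height of roller_top (102 mm above the bench).
- tensioner (a joint): Arm angle, rad: 0 = sprung forward (start; arm at yaw 2.78 in the drive's frame), grows as pushed back (anticlockwise from above, roller towards the drive's -y edge) to the stop at 0.72. Effort at the roller: 5 N at 0, 6 N at 0.2, about 10.5 N at 0.3, the pawl clicks over its tooth at 0.46, 4.5 N at 0.6, 7 N at the stop. It does not latch: let go, it springs back to 0.
- spare_pulley: Bystander: loose aluminium pulley, 44 mm diameter, 32 mm high, standing upright. Origin: centre of its underside.
- screwdriver: Bystander: loose screwdriver, 180 mm long along its x, 26 mm thick black handle. Origin: under its middle, on the bench.
- logger: Bystander: loose white data logger box, 100 x 150 x 45 mm with keys on top. Origin: centre of its underside.

How it is judged:
On the way, in this order (a step that is already met when the one before it is completed fails the run):
1. the knob is turned fully anticlockwise to its end stop (off) (value of joint speed_knob below 0.1 rad), for 0.2 s.
2. the fingers hold the tensioner arm back past its click, with the knob still off (value of joint speed_knob below 0.1 rad and value of joint tensioner above 0.55 rad and contact force between the fingers and tension_arm above 1.5 N), for 0.5 s.
At the end, for the whole second after the job is handed in: Finishes holding: the tensioner arm stands still past its click (joint above 0.55 rad; stop at 0.72), the fingers bearing on it by over 1.5 N; the knob is at its anticlockwise stop (within 0.10 rad); pulley, screwdriver and logger moved no more than 30 mm (all of step 2 and velocity of joint tensioner between -0.1 and 0.1 rad/s); the arm keeps its last pose, push and grip.
It fails at once if the spare pulley is shoved from its place (distance of spare_pulley from where it was at the start of the episode above 0.03 m).
It fails at once if the screwdriver is shoved from its place (distance of screwdriver from where it was at the start of the episode above 0.03 m).
It fails at once if the data logger is shoved from its place (distance of logger from where it was at the start of the episode above 0.03 m).
It also fails if it takes over 64 s, if anything falls off the work surface, if the arm or the gripper's body presses on something with over 40 N, if the wrist force passes 120 N, or if a joint passes its speed limit or range.

ROBOT

A 7-joint arm with a two-finger parallel gripper is mounted at the origin on the work surface. World frame = base frame: x ahead of the robot, y to its left, z up, the work surface at z = 0. Lengths are in m, angles in rad, forces in N, time in s.
With the tool pointing down it reaches from about 0.4 to 0.85 m from the base axis. Payload 10.4 kg.
Tool frame: the origin (TCP) lies at the very end of the fingers, on their centre line; the grasp point (between the pads) lies r.tcp_to_grasp behind it (r.tcp_to_grasp is the distance from the TCP to the grasp point, in m); z points along the fingers, y is the line along which they close (so a half turn about z gives the same grasp; the last joint's range is limited). The gripper opens to 87 mm and grips with 3 to 60 N. Pads are 19 mm wide; open, the fingers measure 117 mm over their backs; the gripper's body (75 mm by 190 mm) begins 51 mm behind the grasp point.
Start: joints at [-0.023, 0.332, -0.065, 1.46, 0.022, 1.35, -0.088], TCP at [0.625, 0, 0.223] pointing down, gripper open.
Joint ranges: [-2.6, 2.6], [-0.5, 2.12], [-1.47, 1.34], [0.16, 2.42], [-1.27, 4.41], [0.06, 2.06], [-2.6, 2.6]. Speed limits (rad/s): [2.22, 2.22, 2.79, 2.79, 3.14, 3.14, 3.14].

INTERFACE

Orientations are given as a unit quaternion [x, y, z, w].
In Python, from bench import monitor, cams, ticket, r gives the robot as it stands.
- The arm moves only by the shell command python3 -m crank 'ROWS' [OPENING] [FORCE]. ROWS is a JSON object whose one key "steps" holds a list of rows, each a list of 2 entries, a list of its own where there are three numbers: the shift along the world's x, y, z in units of 25 mm (1.0 is 25 mm), then the turn, a rotation vector about the world's x, y, z in units of 5 degrees (1.0 is 5 degrees). In form: {"steps": [[[x, y, z], [ax, ay, az]], ...]}. A call has 1 to 10 rows; each row shifts and turns the commanded pose from where the row before left it; what a row does not reach is not made up. A row lasts 1/12 s, in which the tool goes at most 41.7 mm and 7.16 degrees, less where a joint would pass 70% of its speed; a pose out of reach is approached as far as the arm can. A call is refused whole if a number of a shift passes 1 or a number of a turn 1, either way. A call with a gripper value outside its range is refused whole. OPENING is the finger opening in mm, from 0 to 87, set as the call begins (- or left out, the last holds). The fingers move at their own pace and stop on an object; FORCE is the grip in N (left out, the last holds). Time passes only in rows, so rows that do not move let the fingers close. It gives the time, the measured TCP pose, the force, the opening and the grip force at its end, in the units of the state.
- monitor.read_state(): the state, without advancing time (a new reading comes with each control period).
- cams.camera(name): name is "scene" or "side" or "wrist"; returns a dict with "pixels" (400x640x3 uint8, blue, green, red), "z_map" (400x640 float32, m along the optical axis (not along the pixel's ray), 0 where there is no reading), "vfov" (degrees; the focal length in pixels is half the picture's height over the tangent of half this angle, whatever the lens; pixels are square), "cx", "cy" (the principal point, pixels), "k1" (the pictures are not rectified: a ray, as slopes to the right and down, at radius r is drawn at 1 + k1 r^2 times it, then the intrinsics apply), "T" (4x4, takes a point from camera to world coordinates). Camera axes: x right, y up, looking along -z (the intrinsics and any distortion apply to the point x, -y, -z); pixel columns grow to the right and rows downward; lengths in m; the calibration is good to about 2 mm. A picture is of the moment at which its call begins.
- ticket.close_job(): hands the job in; it is judged then, once.
The state is a dict: "time": time; "joint_positions": joint angles; "joint_vel": joint speeds; "joint_torque": joint torques, N m; "ee_pos": TCP position; "eef_rot": TCP orientation; "ft_force": force on the tool from outside, world axes, zero at the start; "torque": the same for the moment, N m; "width": finger opening in m; "grip_force": force on a finger pad.
Only numpy, scipy, OpenCV 4.12 (cv2) and the standard library are available. Lean on these libraries where they do the work, as an engineer would, in place of code of your own. Each camera call takes 0.05 s, during which the arm holds its last target. There are 200 camera calls.

## Working session

There is one attempt and no reset: what is moved stays moved. The work goes in short steps, Python scripts to look and compute and a shell command to move; the robot and the scene stay as the last step left them, time stands still between calls to the robot, and variables do not carry over. Pictures are saved under pics/ and viewed, at most 10 in all, crops included, and the job is handed in when it is done.

```bash
mkdir -p pics; ls; cat > h.py <<'E'
import numpy as np, cv2
from bench import monitor, cams, ticket, r
def K(c):
    f=c["pixels"].shape[0]/2/np.tan(np.radians(c["vfov"])/2); return f
def ray(c,u,v):
    f=K(c); d=np.array([(u-c["cx"])/f,(v-c["cy"])/f]); s=d.copy()
    for _ in range(20): s=d/(1+c["k1"]*(s@s))
    T=np.array(c["T"]); return T[:3,3],T[:3,:3]@np.array([s[0],-s[1],-1.])
def onz(c,u,v,z):
    o,d=ray(c,u,v); return o+d*(z-o[2])/d[2]
def dep(c,u,v):
    o,d=ray(c,u,v); return o+d*c["z_map"][int(round(v)),int(round(u))]
def proj(c,p):
    T=np.array(c["T"]); q=T[:3,:3].T@(np.array(p)-T[:3,3]); s=np.array([q[0]/-q[2],-q[1]/-q[2]])
    return s*(1+c["k1"]*(s@s))*K(c)+[c["cx"],c["cy"]]
def tri(c1,p1,c2,p2):
    o1,d1=ray(c1,*p1);o2,d2=ray(c2,*p2)
    t=np.linalg.lstsq(np.c_[d1,-d2],o2-o1,rcond=None)[0]
    a,b=o1+t[0]*d1,o2+t[1]*d2; return (a+b)/2,np.linalg.norm(a-b)
E
python3 - <<'E'
from h import *
import pickle
C={n:cams.camera(n) for n in("scene","side","wrist")}
pickle.dump(C,open("c0.pkl","wb"))
for n,c in C.items():
    cv2.imwrite(f"pics/{n}0.png",c["pixels"]); print(n,c["vfov"],c["cx"],c["cy"],c["k1"],np.round(c["T"],3).tolist())
print(monitor.read_state(), r.tcp_to_grasp)
E
```

```text
pics
scene 47.18402329658904 324.7851020584576 202.47282364441614 -0.05837060252844555 [[-0.322, -0.773, 0.547, 1.392], [0.947, -0.267, 0.18, 0.228], [0.007, 0.575, 0.818, 1.235], [0.0, 0.0, 0.0, 1.0]]
side 45.106249195710745 321.3536440835499 190.48270810807526 -0.04562935857086405 [[-0.993, 0.059, -0.105, 0.476], [-0.119, -0.585, 0.802, 1.126], [-0.014, 0.809, 0.588, 0.924], [0.0, 0.0, 0.0, 1.0]]
wrist 68.46521057273469 319.45684968335127 198.97345315786535 -0.001688630173236093 [[1.0, 0.0, 0.001, 0.624], [-0.0, 0.969, 0.246, 0.067], [-0.001, -0.246, 0.969, 0.384], [0.0, 0.0, 0.0, 1.0]]
{'time': 0.15, 'joint_positions': array([-0.02259135,  0.33274017, -0.06468966,  1.46072093,  0.02160306,
        1.34991625, -0.08851471]), 'joint_vel': array([-0.00020837, -0.00324707,  0.00092447, -0.00377024, -0.00222929,
       -0.00018551,  0.00170989]), 'joint_torque': array([ 1.82067095e-03, -6.23630190e+01,  2.54254905e-02, -3.90143681e+01,
       -6.11935230e-02,  3.71907104e-02, -1.53469024e-06]), 'ee_pos': array([ 6.24712098e-01, -1.28873550e-05,  2.21941396e-01]), 'eef_rot': array([ 7.07112381e-01,  7.07100972e-01, -4.03321622e-04, -3.66076029e-04]), 'ft_force': array([-0.47488164, -0.3371219 , -0.46169658]), 'torque': array([ 0.00964263,  0.01052087, -0.00376537]), 'grip_force': 0.0, 'width': 0.0870667575712082} 0.0187
```

View pics/scene0.png

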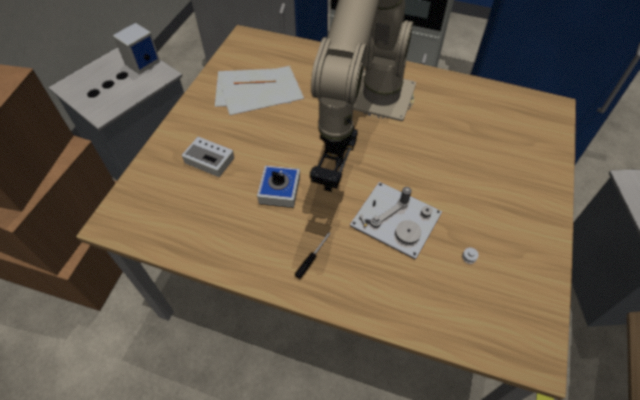

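View pics/side0.png

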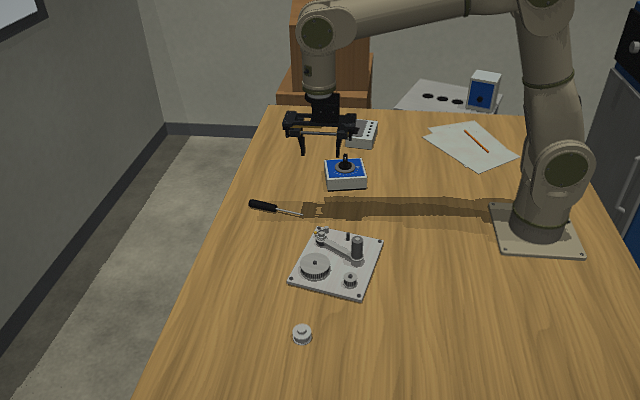

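The scene view shows the controller at (279,186) with the knob at (279,175), the drive at (397,218) with the roller at (406,190), the screwdriver at (312,258), the pulley at (470,255) and the logger at (208,156). The side view shows the knob at (345,158), the roller at (357,240) and the arm pivot near (321,235). I'll enlarge these areas.

```bash
python3 - <<'E'
from h import *
import pickle
C=pickle.load(open("c0.pkl","rb"))
def cr(n,x,y,w,h,s): return cv2.resize(C[n]["pixels"][y:y+h,x:x+w],None,fx=s,fy=s,interpolation=cv2.INTER_CUBIC)
a=np.hstack([cr("scene",250,160,57,50,7),cr("scene",345,175,57+0,50,7)])
m=np.vstack([np.hstack([cr("scene",250,160,60,50,6),cr("scene",347,178,100,50+30,6)[:300]]) if 0 else np.hstack([cr("scene",255,160,50,50,6),cr("scene",345,178,83,50,6)]),
 np.hstack([cr("side",320,145,50,50,6),cr("side",300,222,83,50,6)])])
cv2.imwrite("pics/m1.png",m); print(m.shape)
E
```

```text
(600, 798, 3)
```

View pics/m1.png

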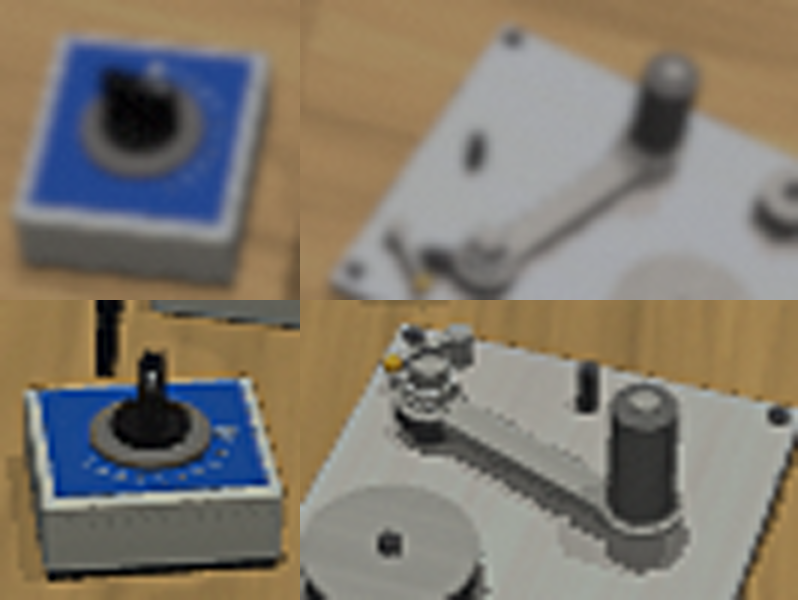

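```bash
python3 - <<'E'
from h import *
import pickle
C=pickle.load(open("c0.pkl","rb")); s,d=C["scene"],C["side"]
S=lambda u,v,l=0:(255+u/6,160+v/6) if not l else (345+(u-300)/6,178+v/6)
D=lambda u,v,l=0:(320+u/6,145+(v-300)/6) if not l else (300+(u-300)/6,222+(v-300)/6)
def t(n,a,b):
    p,e=tri(s,a,d,b); print(n,p.round(4),"res",e.round(4))
t("roller",S(675,68,1),D(645,402,1)); t("pivot",S(487,247,1),D(432,365,1))
sc=[(63,38),(268,55),(238,232),(18,213)]; 
sd=[(250,378),(280,493),(45,508),(30,390)]
for i in range(4): t("ctl",S(*sc[i]),D(*sd[i]))
# tall points from depth on controller and drive
for n,c in C.items():
    v,u=np.mgrid[0:400,0:640]; P=np.array([dep(c,a,b) for a,b in zip(u.ravel(),v.ravel()) if c["z_map"][b,a]>0])
    k=(abs(P[:,0]-.66)<.3)
    for nm,box in(("knob",(0.55,.8,-.4,-.02,.075,.105)),("roller",(.4,.8,.0,.4,.07,.11))):
        m=(P[:,0]>box[0])&(P[:,0]<box[1])&(P[:,1]>box[2])&(P[:,1]<box[3])&(P[:,2]>box[4])&(P[:,2]<box[5])
        if m.sum(): print(n,nm,m.sum(),P[m].mean(0).round(4),P[m].min(0).round(3),P[m].max(0).round(3))
for n,c,p in(("pulley",s,(470,253)),("sdA",s,(298,275)),("sdB",s,(329,235)),("log",s,(208,153)),("plateA",s,S(345,285,1)),("plateB",s,S(513,30,1))): print(n,onz(c,*p,.018 if "plate" in n else .02).round(3))
E
```

```text
roller [0.5057 0.2059 0.1044] res 0.0003
pivot [0.6075 0.1373 0.054 ] res 0.0055
ctl [ 0.5193 -0.2704  0.046 ] res 0.0043
ctl [ 0.4964 -0.1558  0.0479] res 0.0013
ctl [ 0.6187 -0.1263  0.0513] res 0.0014
ctl [ 0.6414 -0.2441  0.048 ] res 0.0023
scene knob 85 [ 0.5744 -0.2013  0.0892] [ 0.563 -0.223  0.075] [ 0.58  -0.181  0.098]
scene roller 114 [0.5132 0.2033 0.0938] [0.493 0.189 0.07 ] [0.524 0.218 0.109]
side knob 53 [ 0.5695 -0.1917  0.0897] [ 0.563 -0.223  0.076] [ 0.577 -0.175  0.099]
side roller 173 [0.5063 0.213  0.0933] [0.493 0.19  0.07 ] [0.52  0.224 0.108]
pulley [0.613 0.439 0.02 ]
sdA [ 0.851 -0.029  0.02 ]
sdB [0.692 0.013 0.02 ]
log [ 0.513 -0.495  0.02 ]
plateA [0.634 0.072 0.018]
plateB [0.442 0.112 0.018]
```

The controller is at about (0.569, -0.199), yaw 0.24, and the arm yaw is about 2.545. The knob bar lies roughly along world y (about 1.8 rad from off), so the gripper's yaw already suits it. I'll move above the knob and check with the wrist camera.

```bash
python3 -m crank '{"steps":[[[-0.27,-1,0],[0,0,0]],[[-0.27,-1,0],[0,0,0]],[[-0.27,-1,0],[0,0,0]],[[-0.27,-1,0],[0,0,0]],[[-0.27,-1,0],[0,0,0]],[[-0.27,-1,0],[0,0,0]],[[-0.27,-1,0],[0,0,0]],[[-0.27,-1,0],[0,0,0]],[[0,0,0],[0,0,0]],[[0,0,0],[0,0,0]]]}' 87
python3 - <<'E'
from h import *
import pickle
c=cams.camera("wrist"); pickle.dump(c,open("w1.pkl","wb"))
p=proj(c,(.571,-.2,.094)); print(p, proj(c,(.571,-.2,.05)))
u,v=int(p[0]),int(p[1]); y0=max(0,v-75);x0=u-100
cv2.imwrite("pics/w1.png",cv2.resize(c["pixels"][y0:y0+150,x0:x0+200],None,fx=4,fy=4,interpolation=cv2.INTER_CUBIC)); print(x0,y0)
E
```

```text
time: 0.98
ee_pos: [0.5703, -0.2018, 0.2223]
eef_rot: [0.708, 0.706, -0.0, -0.0]
ft_force: [1.0, 0.8, -0.1]
width: 0.0869
grip_force: 0.0
[320.44417581 190.74724441] [320.31178446 182.41356589]
220 115
```

View pics/w1.png

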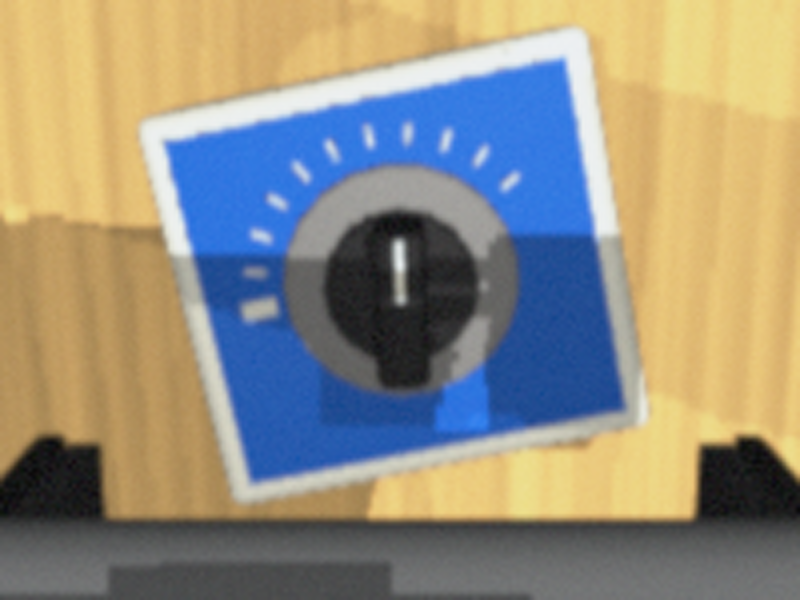

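The wrist view shows the knob's white line at (400,270) pointing to +y and the thick off mark at (260,310). The bar is centred where projected, and the required turn is about 101° anticlockwise. I'll descend and grip.

```bash
python3 -m crank '{"steps":[[[0.02,0.06,-1],[0,0,0]],[[0,0,-1],[0,0,0]],[[0,0,-1],[0,0,0]],[[0,0,-1],[0,0,0]],[[0,0,-1],[0,0,0]],[[0,0,-0.8],[0,0,0]],[[0,0,-0.3],[0,0,0]],[[0,0,0],[0,0,0]]]}' 87
python3 -m crank '{"steps":[[[0,0,0],[0,0,0]],[[0,0,0],[0,0,0]],[[0,0,0],[0,0,0]],[[0,0,0],[0,0,0]],[[0,0,0],[0,0,0]],[[0,0,0],[0,0,0]],[[0,0,0],[0,0,0]],[[0,0,0],[0,0,0]]]}' 5 25
```

```text
time: 1.7
ee_pos: [0.5707, -0.1968, 0.0681]
eef_rot: [0.706, 0.708, -0.001, -0.002]
ft_force: [-0.3, -0.5, 0.1]
width: 0.0871
grip_force: 0.0
time: 2.37
ee_pos: [0.5716, -0.1985, 0.0702]
eef_rot: [0.707, 0.707, 0.0, 0.0]
ft_force: [0.1, -0.7, -0.3]
width: 0.042
grip_force: 0.0
```

```bash
python3 -m crank '{"steps":[[[0,0,0],[0,0,0]],[[0,0,0],[0,0,0]],[[0,0,0],[0,0,0]],[[0,0,0],[0,0,0]],[[0,0,0],[0,0,0]],[[0,0,0],[0,0,0]],[[0,0,0],[0,0,0]],[[0,0,0],[0,0,0]]]}'
```

```text
time: 3.03
ee_pos: [0.5708, -0.1983, 0.07]
eef_rot: [0.707, 0.707, -0.0, -0.001]
ft_force: [-4.1, 1.9, 4.5]
width: 0.0137
grip_force: 25.0
```

Gripped: 14 mm opening, 25 N. Next I turn anticlockwise by +z.

```bash
python3 -m crank '{"steps":[[[0,0,0],[0,0,1]],[[0,0,0],[0,0,1]],[[0,0,0],[0,0,1]],[[0,0,0],[0,0,1]],[[0,0,0],[0,0,1]],[[0,0,0],[0,0,1]],[[0,0,0],[0,0,1]],[[0,0,0],[0,0,1]],[[0,0,0],[0,0,1]],[[0,0,0],[0,0,1]]]}'
python3 -m crank '{"steps":[[[0,0,0],[0,0,1]],[[0,0,0],[0,0,1]],[[0,0,0],[0,0,1]],[[0,0,0],[0,0,1]],[[0,0,0],[0,0,1]],[[0,0,0],[0,0,1]],[[0,0,0],[0,0,1]],[[0,0,0],[0,0,1]],[[0,0,0],[0,0,0.5]],[[0,0,0],[0,0,0]]]}'
python3 - <<'E'
from h import *
from scipy.spatial.transform import Rotation as R
s=monitor.read_state(); y=R.from_quat(s["eef_rot"]).as_matrix()[:,1]; print(np.degrees(np.arctan2(y[1],y[0])),s["torque"],s["joint_positions"][6])
E
```

```text
time: 3.87
ee_pos: [0.5678, -0.1997, 0.0699]
eef_rot: [0.341, 0.94, -0.001, -0.003]
ft_force: [-19.5, -0.0, 15.1]
width: 0.0135
grip_force: 25.0
time: 4.7
ee_pos: [0.5669, -0.2024, 0.0699]
eef_rot: [-0.021, 1.0, -0.001, -0.004]
ft_force: [-21.3, -6.0, 15.2]
width: 0.0137
grip_force: 25.0
92.44624686033268 [-1.26784821  4.81969837  0.06989485] 1.7916008499441918
```

```bash
python3 -m crank '{"steps":[[[0.05,0,0],[0,0,1]],[[0.05,0,0],[0,0,0.6]],[[0,0,0],[0,0,0.5]],[[0,0,0],[0,0,0]],[[0,0,0],[0,0,0]]]}'
cat > q.py <<'E'
from h import *
from scipy.spatial.transform import Rotation as R
s=monitor.read_state(); y=R.from_quat(s["eef_rot"]).as_matrix()[:,1]; print(np.degrees(np.arctan2(y[1],y[0])),s["torque"],s["joint_positions"][6],s["ee_pos"],s["ft_force"])
E
python3 q.py
```

```text
time: 5.12
ee_pos: [0.5676, -0.203, 0.0697]
eef_rot: [-0.111, 0.994, -0.001, -0.006]
ft_force: [-30.2, -6.4, 21.6]
width: 0.0142
grip_force: 25.0
102.70599995014783 [-1.27821542  6.63643668 -0.31263929] 1.9592579076194752 [ 0.56762385 -0.20298807  0.06974391] [-30.18277354  -6.40945128  21.62815453]
```

```bash
python3 -m crank '{"steps":[[[-0.1,0,0],[0,0,0.3]],[[-0.1,0,0],[0,0,0]],[[0,0,0],[0,0,0]],[[0,0,0],[0,0,0]]]}'; python3 q.py
```

```text
time: 5.45
ee_pos: [0.5672, -0.2029, 0.0699]
eef_rot: [-0.124, 0.992, -0.002, -0.001]
ft_force: [-5.7, -10.5, 1.8]
width: 0.0142
grip_force: 25.0
104.23019258826646 [-2.15632716  1.34450792 -0.52287521] 1.9863718996446846 [ 0.56715481 -0.20293179  0.06987992] [ -5.71794246 -10.5171882    1.77168764]
```

Torque about z is rising, so the knob is against its stop. I'll release, lift and check.

```bash
python3 -m crank '{"steps":[[[0,0,0],[0,0,0]],[[0,0,0],[0,0,0]],[[0,0,0],[0,0,0]],[[0,0,0],[0,0,0]],[[0,0,0.5],[0,0,0]],[[0,0,1],[0,0,0]],[[0,0,1],[0,0,0]],[[0,0,1],[0,0,0]],[[0,0,1],[0,0,0]],[[0,0,0.5],[0,0,0]]]}' 50
python3 - <<'E'
from h import *
import pickle
c=cams.camera("wrist"); p=proj(c,(.5685,-.2,.094)); print(p)
u,v=p.astype(int); x0=max(0,u-100);y0=max(0,v-75)
cv2.imwrite("pics/w2.png",cv2.resize(c["pixels"][y0:y0+150,x0:x0+200],None,fx=4,fy=4,interpolation=cv2.INTER_CUBIC)); print(x0,y0,np.round(c["T"],3).tolist())
E
```

```text
time: 6.28
ee_pos: [0.5704, -0.1983, 0.1995]
eef_rot: [-0.127, 0.992, -0.001, 0.002]
ft_force: [1.2, 0.5, -0.2]
width: 0.0499
grip_force: 0.0
[318.35950431 195.25234395]
218 120 [[-0.251, -0.937, -0.242, 0.505], [0.968, -0.244, -0.059, -0.214], [-0.004, -0.249, 0.968, 0.361], [0.0, 0.0, 0.0, 1.0]]
```

View pics/w2.png

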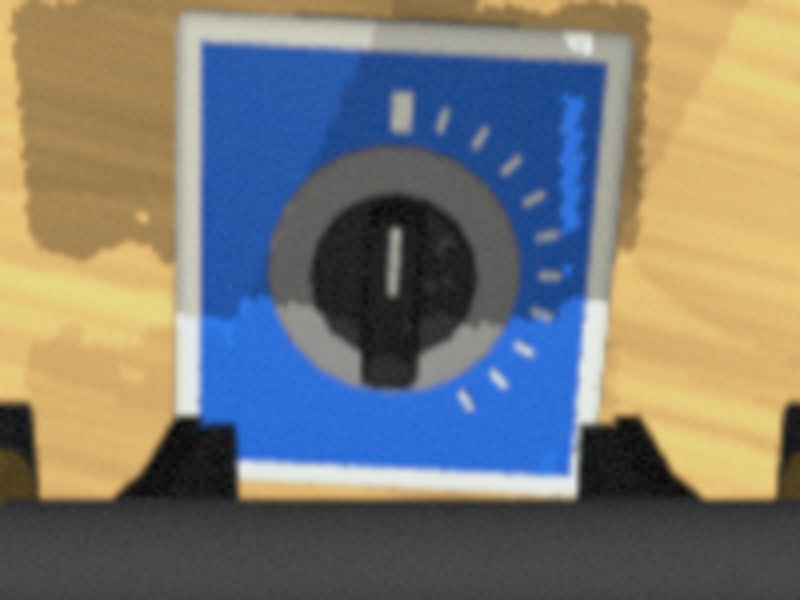

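The line at (396,260) points at the thick mark at (402,110), so the knob is off. Next I move above the roller, turning the tool back by 45° so the fingers close along the arm's tangent.

```bash
python3 -m crank '{"steps":[[[-0.16,1,0],[0,0,-1]],[[-0.16,1,0],[0,0,-1]],[[-0.16,1,0],[0,0,-1]],[[-0.16,1,0],[0,0,-1]],[[-0.16,1,0],[0,0,-1]],[[-0.16,1,0],[0,0,-1]],[[-0.16,1,0],[0,0,-1]],[[-0.16,1,0],[0,0,-1]],[[-0.16,1,0],[0,0,-1]],[[-0.16,1,0],[0,0,0]]]}' 87
python3 -m crank '{"steps":[[[-0.16,1,0],[0,0,0]],[[-0.16,1,0],[0,0,0]],[[-0.16,1,0],[0,0,0]],[[-0.16,1,0],[0,0,0]],[[-0.16,1,0],[0,0,0]],[[-0.16,1,0],[0,0,0]],[[0,0.2,0],[0,0,0]],[[0,0,0],[0,0,0]],[[0,0,0],[0,0,0]],[[0,0,0],[0,0,0]]]}'
python3 q.py
python3 - <<'E'
from h import *
c=cams.camera("wrist")
v,u=np.nonzero(c["z_map"]>0); P=np.array([dep(c,a,b) for a,b in zip(u,v)])
m=(abs(P[:,0]-.507)<.05)&(abs(P[:,1]-.206)<.05)
t=m&(P[:,2]>.096)&(P[:,2]<.115); print(t.sum(),P[t].mean(0),P[t].min(0),P[t].max(0))
p=proj(c,(.507,.206,.102)); print(p)
x0,y0=max(0,int(p[0])-150),max(0,int(p[1])-100)
cv2.imwrite("pics/w3.png",cv2.resize(c["pixels"][y0:y0+225,x0:x0+300],None,fx=2.6,fy=2.6,interpolation=cv2.INTER_CUBIC)); print(x0,y0)
E
```

```text
time: 7.17
ee_pos: [0.5284, 0.053, 0.1948]
eef_rot: [0.266, 0.964, 0.0, -0.0]
ft_force: [0.9, -0.2, -0.0]
width: 0.0868
grip_force: 0.0
time: 8.0
ee_pos: [0.5054, 0.205, 0.1948]
eef_rot: [0.264, 0.965, -0.0, -0.0]
ft_force: [-0.0, 0.1, 0.2]
width: 0.0866
grip_force: 0.0
59.4044462853702 [ 0.08261124 -0.06589245 -0.01599301] 0.48701231432490466 [0.50537906 0.20501977 0.19482537] [-0.02450748  0.14429003  0.22187604]
832 [0.50550595 0.20429844 0.10204512] [0.49159801 0.18923268 0.09614788] [0.52095546 0.21841648 0.10570028]
[321.41749426 202.5019009 ]
171 102
```

View pics/w3.png

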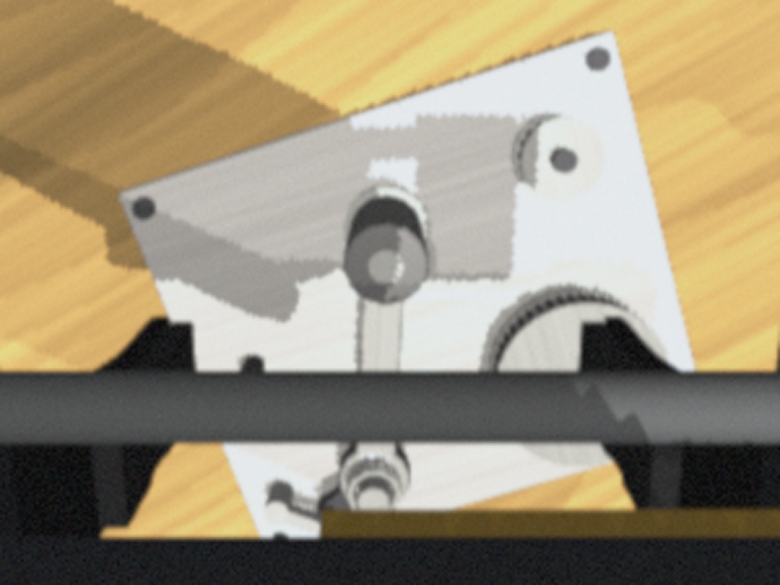

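The wrist view puts the roller top at (385,265) in the crop, centred between the fingers, at (0.5055, 0.2045, 0.102). The arm lies square to the closing line. I'll descend and pinch.

```bash
python3 -m crank '{"steps":[[[0,0,-1],[0,0,0]],[[0,0,-1],[0,0,0]],[[0,0,-1],[0,0,0]],[[0,0,-1],[0,0,0]],[[0,0,-0.8],[0,0,0]],[[0,0,-0.3],[0,0,0]],[[0,0,0],[0,0,0]],[[0,0,0],[0,0,0]]]}' 70
python3 -m crank '{"steps":[[[0,0,0],[0,0,0]],[[0,0,0],[0,0,0]],[[0,0,0],[0,0,0]],[[0,0,0],[0,0,0]],[[0,0,0],[0,0,0]],[[0,0,0],[0,0,0]],[[0,0,0],[0,0,0]],[[0,0,0],[0,0,0]],[[0,0,0],[0,0,0]],[[0,0,0],[0,0,0]]]}' 20 30; python3 q.py
```

```text
time: 8.72
ee_pos: [0.5055, 0.2061, 0.0682]
eef_rot: [0.263, 0.965, 0.0, 0.0]
ft_force: [-0.4, -0.7, 0.3]
width: 0.07
grip_force: 0.0
time: 9.55
ee_pos: [0.5043, 0.2052, 0.0675]
eef_rot: [0.263, 0.965, -0.001, -0.001]
ft_force: [-5.1, -4.7, 6.4]
width: 0.0293
grip_force: 30.0
59.4641930813327 [-1.14787828  1.02159597 -0.00499932] 0.4278439127643939 [0.50428357 0.20522793 0.0674815 ] [-5.05537834 -4.72612964  6.42418352]
```

```bash
python3 - <<'E'
import numpy as np
r0=np.array([.505,.2048]);p=np.array([.6075,.1373]);d=r0-p;print(np.linalg.norm(d),np.degrees(np.arctan2(d[1],d[0])))
t0=np.arctan2(d[1],d[0]);t=t0+np.linspace(0,.65,11)
P=np.c_[np.cos(t),np.sin(t)]*.1205
print((np.diff(P,axis=0)/.025).round(2),.65/10/np.radians(5))
E
```

```text
0.1227293770863358 146.63363399894044
[[-0.16 -0.27]
 [-0.15 -0.28]
 [-0.13 -0.29]
 [-0.11 -0.29]
 [-0.09 -0.3 ]
 [-0.07 -0.31]
 [-0.05 -0.31]
 [-0.03 -0.31]
 [-0.01 -0.31]
 [ 0.01 -0.31]] 0.7448451336700702
```

```bash
python3 -m crank '{"steps":[[[-0.16,-0.27,0],[0,0,0.75]],[[-0.15,-0.28,0],[0,0,0.75]],[[-0.13,-0.29,0],[0,0,0.75]],[[-0.11,-0.29,0],[0,0,0.75]],[[-0.09,-0.3,0],[0,0,0.75]],[[0,0,0],[0,0,0]]]}'; python3 q.py
python3 -m crank '{"steps":[[[-0.07,-0.31,0],[0,0,0.75]],[[-0.05,-0.31,0],[0,0,0.75]],[[-0.03,-0.31,0],[0,0,0.75]],[[-0.01,-0.31,0],[0,0,0.75]],[[0.01,-0.31,0],[0,0,0.75]],[[0,0,0],[0,0,0]],[[0,0,0],[0,0,0]]]}'; python3 q.py
```

```text
time: 10.05
ee_pos: [0.4889, 0.1708, 0.0676]
eef_rot: [0.101, 0.995, 0.001, 0.0]
ft_force: [1.4, 5.5, -2.4]
width: 0.0296
grip_force: 30.0
78.42561291911967 [ 1.11448539 -0.21845914 -0.20763195] 0.8118055529089969 [0.48890907 0.17075944 0.06758871] [ 1.35606417  5.52079768 -2.35324402]
time: 10.63
ee_pos: [0.4847, 0.133, 0.0676]
eef_rot: [-0.06, 0.998, 0.001, -0.0]
ft_force: [-2.5, 6.6, -1.6]
width: 0.029
grip_force: 30.0
96.85576618698227 [ 1.34254081  0.43529518 -0.20469171] 1.2026427851219275 [0.48474126 0.13303527 0.06755936] [-2.47311204  6.55454538 -1.62231642]
```

```bash
python3 - <<'E'
from h import *
a=cams.camera("side");b=cams.camera("scene")
cr=lambda c,x,y,w,h,s:cv2.resize(c["pixels"][y:y+h,x:x+w],None,fx=s,fy=s,interpolation=cv2.INTER_CUBIC)
cv2.imwrite("pics/f1.png",np.hstack([cr(a,295,190,100,115,4),cr(b,340,150,100,115,4)]))
for q in(.5,.55,.632,.7):
    t=np.radians(146.6)+q; p=np.array([.6075+.12*np.cos(t),.1373+.12*np.sin(t),.04]); print(q,((proj(a,p)-[295,190])*4).round(),((proj(b,p)-[340,150])*4+[400,0]).round())
print(((proj(a,(.6075,.1373,.04))-[295,190])*4).round())
E
```

```text
0.5 [279. 211.] [592. 169.]
0.55 [279. 205.] [585. 167.]
0.632 [280. 196.] [573. 164.]
0.7 [280. 188.] [564. 162.]
[105. 189.]
```

View pics/f1.png

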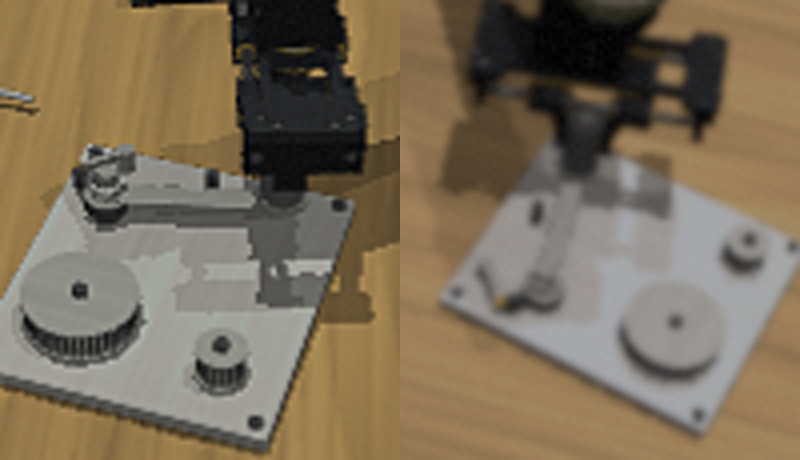

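The roller is held between the fingers at about (280,195) in the left crop. This matches joint ≈ 0.63, just short of the stop post. I'll hold for half a second more, then hand in.

```bash
python3 -m crank '{"steps":[[[0,0,0],[0,0,0]],[[0,0,0],[0,0,0]],[[0,0,0],[0,0,0]],[[0,0,0],[0,0,0]],[[0,0,0],[0,0,0]],[[0,0,0],[0,0,0]],[[0,0,0],[0,0,0]],[[0,0,0],[0,0,0]],[[0,0,0],[0,0,0]],[[0,0,0],[0,0,0]]]}'; python3 -c "
from bench import ticket
print(ticket.close_job())"
```

```text
time: 11.57
ee_pos: [0.4848, 0.1327, 0.0675]
eef_rot: [-0.061, 0.998, 0.0, -0.0]
ft_force: [-3.5, 3.3, 2.1]
width: 0.0293
grip_force: 30.0
the job is handed in; nothing more can be done
None
```

I turned the knob fully anticlockwise to its off stop and handed the job in with the tensioner arm held back at about 0.63 rad (estimated from the camera and tool position), past its click and pinched at 30 N; the pulley, screwdriver and logger weren't touched, and no verdict came back at hand-in.

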